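# Clamp an LED module on its cooling jig and set the clamp screw

### The job

Lay the LED module flat and square on the jig's grey pad without dropping it, lengthwise along the pad, and swing the clamp arm fully home over it. Then turn the thumbscrew clockwise until it bottoms, back it off a quarter turn and let go, and only then throw the load switch fully over to its other side. Leave everything else on the bench where it is.

Things in the scene. Friction and masses are not known exactly. Their poses are not given: they have to be found in the camera images.
- led_module: The loose LED module: a flat aluminium slab with a tan board on top, both together 36 (its x) x 72 (its y) x 12 mm high, 90 g (varies), with a small white-rimmed amber LED at each end of its top reaching 18 mm. It lies flat on the bench, turned any way; either end may go either way. Origin: centre of its underside; z up.
- pad (a point): Centre of the top face of the grey pad on the fixed jig, 34 mm above the bench. The pad is 40 (x) x 76 (y) mm, 2 mm above a ribbed aluminium block of 62 x 110 mm, on a dark base plate (10 mm thick) reaching from 60 mm to -x to 130 mm to +x of the pad and 65 mm to either side. The point's x axis points from the pad to the arm's pivot post (105 mm away); z up. The module's long side goes along the pad's y.
- swing_arm (a joint): Angle of the steel clamp arm about its vertical pivot, rad: 0 = home against its stop, straight over the pad; grows as it swings open, anticlockwise seen from above (from the pad towards the pad's -y side), to 1.6 at most. It is stiff and stays where it is left, about 2 N at the pin moves it. Arm: 26 mm wide, 12 mm thick, underside 56 mm and top 68 mm above the bench, so it passes 10 mm above a module lying on the pad; it ends 10 mm beyond the pin.
- clamp_pivot (a point): Point on the arm's vertical pivot axis, at the arm's top face, 68 mm above the bench. Fixed to the arm: the arm runs along this point's -x.
- clamp_pin (a point): Point on the axis of the black upright pin at the free end of the arm, 160 mm from the pivot; the pin is 14 mm in diameter, top 100 mm above the bench; the point is 86 mm above the bench. Push it or hold it to swing the arm.
- thumbscrew (a joint): Angle of the thumbscrew on the arm, rad, counted from its bottom: 0 = bottomed (a hard stop), grows as it is backed off, anticlockwise seen from above; up to 3.6. It starts 0.7 to 2.0 rad from bottom. Clockwise tightens. It stays where it is left, turns with about 0.06 N m, and does not visibly rise or sink.
- screw_grip (a point): Point on the thumbscrew's vertical axis at the middle of its grip, 87 mm above the bench; with the arm home it stands over the pad's centre, 55 mm from the pin and 105 mm from the pivot. The grip is a black upright bar 46 mm long (the point's x, turning with the screw), 12 mm thick (y), from 74 to 100 mm above the bench; below it a brass collar of 18 mm diameter stands on the arm's top face.
- load_switch (a joint): Angle of the load switch's toggle lever, rad: 0 = off, leaning 0.5 rad to its -x side; 1.0 = fully over to the +x side (a stop). Stays where it is left; about 1 N at the knob moves it.
- load_switch_base: The load switch's fixed grey base block on the bench, 70 (x) x 50 (y) x 25 mm. Origin: centre of its underside; the lever's axle runs along its y, 22 mm above the bench, over the origin. The lever swings in the block's x-z plane.
- load_switch_tip (a point): Centre of the black ball knob, 26 mm in diameter, at the lever's end, 80 mm from the axle; about 92 mm above the bench at either end of its swing and 102 mm in the middle.
- capacitor: Bystander, to be left alone: black cylinder, a capacitor, 36 mm diameter, 46 mm tall, upright. Origin: centre of its underside.
- heat_sink: Bystander, to be left alone: small finned aluminium block, 44 x 44 mm, 34 mm tall. Origin: centre of its underside.
- screwdriver: Bystander, to be left alone: screwdriver with black handle, lying. Origin: centre of its underside.
- multimeter: Bystander, to be left alone: grey hand-held meter, 160 x 80 x 34 mm. Origin: centre of its underside.
- spool: Bystander, to be left alone: grey flanged spool, 54 mm diameter, 40 mm tall. Origin: centre of its underside.
- parts_tray: Bystander, to be left alone: grey four-way parts tray, 100 x 140 x 30 mm. Origin: centre of its underside.

How it is judged (in metres and radians):
On the way, in this order (a step that is already met when the one before it is completed fails the run):
1. the module lies flat and square on the pad, let go (x of led_module in the frame of pad between -0.008 and 0.008 m and y of led_module in the frame of pad between -0.008 and 0.008 m and z of led_module in the frame of pad between -0.004 and 0.004 m and angle between the y axis of led_module and the y axis of pad, either way round below 0.14 rad and angle between the z axis of led_module and the z axis of pad, either way round below 0.08 rad and linear speed of led_module below 0.02 m/s and contact force between the fingers and led_module below 0.2 N), for 0.2 s.
2. the clamp arm is home over the module (x of led_module in the frame of pad between -0.008 and 0.008 m and y of led_module in the frame of pad between -0.008 and 0.008 m and z of led_module in the frame of pad between -0.004 and 0.004 m and angle between the y axis of led_module and the y axis of pad, either way round below 0.14 rad and angle between the z axis of led_module and the z axis of pad, either way round below 0.08 rad and value of joint swing_arm below 0.1 rad), for 0.2 s.
3. the thumbscrew is bottomed, with the arm home (value of joint swing_arm below 0.1 rad and value of joint thumbscrew below 0.07 rad), for 0.2 s.
4. the thumbscrew is backed off a quarter turn from bottom and let go (value of joint swing_arm below 0.1 rad and value of joint thumbscrew between 1.371 and 1.771 rad and contact force between the fingers and anything else below 0.2 N), for 0.3 s.
5. the load switch is thrown fully over (value of joint load_switch above 0.85 rad), for 0.2 s.
At the end, for the whole second after the job is handed in: The module lies flat on the pad, centred within 8 mm either way and square within 8 degrees; the arm is home within 0.1 rad; the thumbscrew stands a quarter turn (1.57 rad, within 0.2) from its bottom; the switch lever is over (above 0.85 of 1.0 rad); all at rest (all of step 2 and linear speed of led_module below 0.02 m/s and value of joint thumbscrew between 1.371 and 1.771 rad and value of joint load_switch above 0.85 rad); the robot touches nothing.
It fails at once if another thing on the bench was moved more than 30 mm (distance of any of capacitor, heat_sink, screwdriver, multimeter, spool, parts_tray from where it was at the start of the episode above 0.03 m).
It fails at once if the module was dropped onto the jig (horizontal distance between led_module and pad below 0.03 m and z of led_module in the frame of pad between -0.01 and 0.1 m and linear speed of led_module above 0.6 m/s).
It also fails if it takes over 72 s, if anything falls off the work surface, if the arm or the gripper's body presses on something with over 40 N, if the wrist force passes 120 N, or if a joint passes its speed limit or range.

### The arm

A 7-joint arm with a two-finger parallel gripper is mounted at the origin on the work surface. World frame = base frame: x ahead of the robot, y to its left, z up, the work surface at z = 0. Lengths are in m, angles in degrees, forces in N, time in s.
With the tool pointing down it reaches from about 0.4 to 0.9 m from the base axis. Payload 5.5 kg.
Tool frame: the origin (TCP) lies at the very end of the fingers, on their centre line; the grasp point (between the pads) lies 19 mm behind it; z points along the fingers, x is the direction in which the jaws open and shut, and the axes are right-handed (so a half turn about z gives the same grasp; the last joint's range is limited). The gripper opens to 92 mm and grips with 3 to 60 N. Pads are 19 mm wide; open, the fingers measure 130 mm over their backs; the gripper's body (75 mm by 190 mm) begins 47 mm behind the grasp point.
Start: joints at [-59.805, 28.699, -24.465, 88.831, 12.651, 65.22, -12.049], TCP at [0.169, 0.628, 0.227] pointing down, gripper open.
Joint ranges: [-164.97, 164.97], [-17.58, 116.51], [-87.97, 89.64], [11.32, 138.91], [-80.73, 260.73], [10.89, 115.49], [-147.41, 147.41]. Speed limits (degrees/s): [147.25, 147.25, 180, 180, 180, 180, 180].

### API

Orientations are given as a 3x3 rotation matrix whose columns are the frame's x, y, z axes.
In Python, from rig import robot gives the robot as it stands. The module is installed in compiled form; this text tells all that it offers.
- The arm moves only by the tool apply_moves, never from a script. Its argument "moves" is a list of rows, each a list of 3 entries, a list of its own where there are three numbers: the shift along the world's x, y, z in mm, then the turn about the world's z in rad, then the opening in per cent of the stroke, from 0 (shut) to 100 (fully open). In form: [[[x, y, z], yaw, gripper], ...]. A call has 1 to 8 rows; each row is the pose to reach, as a shift and turn from the pose measured when the call began; what a row does not reach only later rows make up. A row lasts 1/12 s, in which the tool goes at most 41.7 mm and 7.16 degrees, less where a joint would pass 70% of its speed; a pose out of reach is approached as far as the arm can. A call with a gripper value outside its range is refused whole. The fingers move at their own pace and stop on an object; "squeeze" is the grip in N (left out, the last holds). Time passes only in rows, so rows that repeat a pose let the fingers close. It gives the time, the measured TCP pose, the force and the opening at its end, in the units of the state.
- robot.read_state(): the state, without advancing time (a new reading comes with each control period).
- robot.camera(name): name is "side" or "top" or "wrist"; returns a dict with "color" (384x512x3 uint8, red, green, blue), "depth" (384x512 float32, m along the optical axis (not along the pixel's ray), 0 where there is no reading), "camera_matrix" (3x3 intrinsics, pixels), "k1" (the pictures are not rectified: a ray, as slopes to the right and down, at radius r is drawn at 1 + k1 r^2 times it, then the intrinsics apply), "rvec" (rotation vector, rad) and "tvec" (3), from world to camera coordinates, as OpenCV has them. Camera axes: x right, y down, z forward; pixel columns grow to the right and rows downward; lengths in m; the calibration is good to about 2 mm. A picture is of the moment at which its call begins.
- robot.finish_job(): hands the job in, once; it reports no verdict.
The state is a dict: "t": time; "joints": joint angles; "joint_velocities": joint speeds; "joint_efforts": joint torques, N m; "tcp_pos": TCP position; "ee_rot": TCP orientation; "wrist_force": force on the tool from outside, world axes, zero at the start; "wrist_torque": the same for the moment, N m; "gripper_width": finger opening in m.
Only numpy, scipy, OpenCV 4.12 (cv2) and the standard library are available. Lean on these libraries where they do the work, as an engineer would, in place of code of your own. Each camera call takes 0.05 s, during which the arm holds its last target. There are 200 camera calls.

## Working session

There is one attempt and no reset: what is moved stays moved. The work goes in short steps, Python scripts to look and compute and a tool call to move; the robot and the scene stay as the last step left them, time stands still between calls to the robot, and variables do not carry over. Pictures are saved under pics/ and viewed, about 8 in all and at most 12, crops included, and the job is handed in when it is done.

Besides the shell and the picture viewer there is one more tool, called after ">>>" as name(argument=value, ...) on one line, values as JSON. apply_moves: Moves the arm, as the interface text tells. Its arguments: {"type":"object","properties":{"moves":{"type":"array"},"squeeze":{"type":"number"}},"required":["moves"]}

```bash
mkdir -p pics
cat > h.py <<'E'
import numpy as np, cv2
from rig import robot
def cam(n):
    c=robot.camera(n); c['R']=cv2.Rodrigues(np.array(c['rvec'],float))[0]; c['t']=np.array(c['tvec'],float).ravel(); c['K']=np.array(c['camera_matrix'],float); return c
def rays(c,uv):
    uv=np.asarray(uv,float).reshape(-1,2); K=c['K']
    d=np.array([c['k1'],0,0,0,0],float)
    xy=cv2.undistortPoints(uv.reshape(-1,1,2),K,d).reshape(-1,2)
    return np.c_[xy,np.ones(len(xy))]
def plane(c,uv,z):
    r=rays(c,uv)@c['R']; o=-c['R'].T@c['t']
    return o+r*((z-o[2])/r[:,2])[:,None]
def pts(c,uv):
    uv=np.asarray(uv).reshape(-1,2).astype(int); d=c['depth'][uv[:,1],uv[:,0]]
    return (rays(c,uv)*d[:,None]-c['t'])@c['R']
def cloud(c):
    v,u=np.mgrid[:384,:512]; return pts(c,np.c_[u.ravel(),v.ravel()]).reshape(384,512,3)
def proj(c,P):
    return cv2.projectPoints(np.asarray(P,float).reshape(-1,1,3),c['R'],c['t'],c['K'],np.array([c['k1'],0,0,0,0.]))[0].reshape(-1,2)
def save(c,n,box=None,s=1.5):
    im=c['color'][:,:,::-1]
    if box: im=im[box[1]:box[3],box[0]:box[2]]
    cv2.imwrite('pics/'+n+'.png',cv2.resize(im,None,fx=s,fy=s,interpolation=cv2.INTER_CUBIC))
E
python3 - <<'E'
from h import *
a=cam('top');b=cam('side')
np.save('top0.npy',a,allow_pickle=True);np.save('side0.npy',b,allow_pickle=True)
save(a,'top0');save(b,'side0')
for c in(a,b):print(-c['R'].T@c['t'],c['K'][0,0],c['k1'],c['R'][2])
s=robot.read_state();print(s['t'],s['tcp_pos'],s['ee_rot'],s['gripper_width'])
E
```

```text
[0.42073303 0.02023607 1.2182185 ] 349.7804411037467 -0.04890314488463543 [ 0.13333945  0.00241223 -0.99106749]
[ 0.09907514 -0.73192634  1.00057489] 459.5639871024471 -0.089385700790125 [ 0.38703128  0.60055684 -0.69967011]
0.1 [0.16938722 0.62689948 0.22576052] [[ 2.60716564e-01  9.65415246e-01 -5.25345128e-04]
 [ 9.65413773e-01 -2.60717085e-01 -1.68766961e-03]
 [-1.76626842e-03 -6.71720011e-05 -9.99998438e-01]] 0.09177410477946046
```

View pics/top0.png

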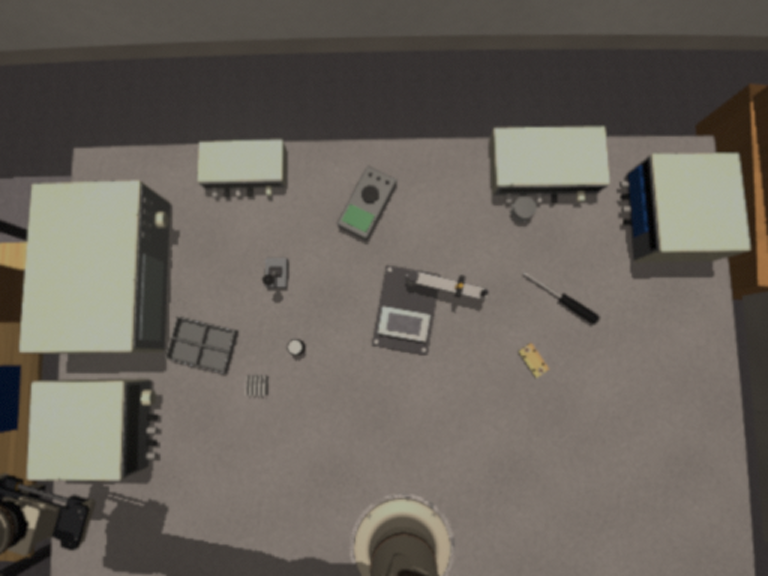

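View pics/side0.png

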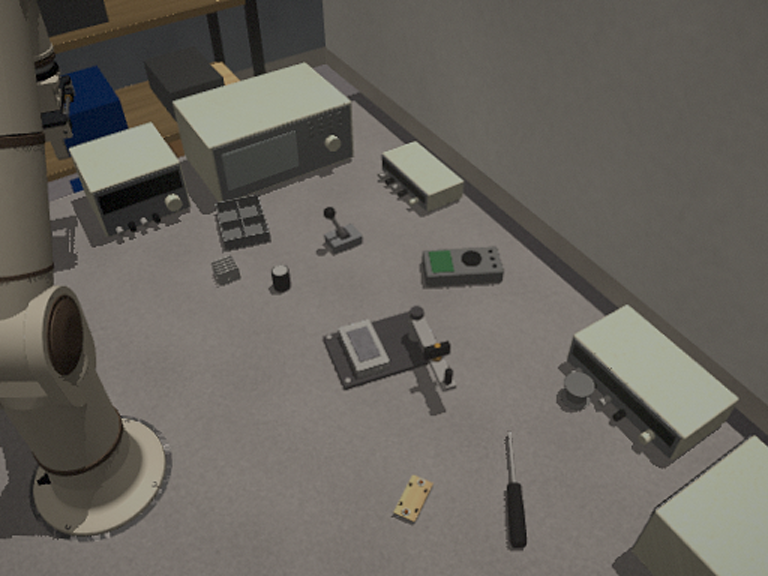

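Top view (×1.5 px): pad (405,323), pivot (415,280), pin (485,292), module (534,360), switch base (277,272) with the knob at (268,280). The clamp arm is open towards -y. I'll take rough positions from these first.

Run:
```python
from h import *
a=np.load('top0.npy',allow_pickle=True).item();b=np.load('side0.npy',allow_pickle=True).item()
for n,c in(('top',a),('side',b)):
    hsv=cv2.cvtColor(c['color'],cv2.COLOR_RGB2HSV)
    P=cloud(c)
    m=((hsv[...,1]>70)&(hsv[...,0]>10)&(hsv[...,0]<30)&(hsv[...,2]>90)&(P[...,2]<0.04)&(P[...,0]>.2)&(P[...,0]<1)&(abs(P[...,1])<.6)&(c['depth']>0)).astype(np.uint8)
    m=cv2.morphologyEx(m,cv2.MORPH_CLOSE,np.ones((3,3)))
    cs=cv2.findContours(m,0,1)[0]; k=max(cs,key=cv2.contourArea)
    w=plane(c,k[:,0,:],.012); r=cv2.minAreaRect((w[:,:2]*1000).astype(np.float32)); print(n,'module',r, w.mean(0))
for n,uv,z in(('pad',(404.5,323.5),.034),('pivot',(414,281),.068),('pin',(485,293),.1),('knob',(268,280),.092),('swbase',(277,272),.025),('blockTL',(383,306),.032),('blockTR',(431,310),.032),('blockBL',(378,338),.032),('blockBR',(427,342),.032),('plateTL',(389,267),.01),('plateBL',(374,346),.01),('plateBR',(425,353),.01)):
    print('top',n,plane(a,[np.array(uv)/1.5],z).round(3))
for n,uv,z in(('pad',(364,346),.034),('pivot',(417,312),.068),('pin',(448,371),.1),('knob',(330,212),.092),('screw',(437,349),.1)):
    print('side',n,plane(b,[np.array(uv)/1.5],z).round(3))
```

```text
top module ((407.03948974609375, -310.16326904296875), (72.94152069091797, 38.63627243041992), 31.7127685546875) [ 0.40687656 -0.30986024  0.012     ]
side module ((409.6733093261719, -309.5306091308594), (72.5840072631836, 36.34014892578125), 31.521251678466797) [ 0.4091381  -0.30968662  0.012     ]
top pad [[ 0.494 -0.017  0.034]]
top pivot [[ 0.585 -0.039  0.068]]
top pin [[ 0.552 -0.19   0.1  ]]
top knob [[0.59  0.279 0.092]]
top swbase [[0.618 0.274 0.025]]
top blockTL [[0.534 0.031 0.032]]
top blockTR [[ 0.523 -0.078  0.032]]
top blockBL [[0.462 0.043 0.032]]
top blockBR [[ 0.451 -0.067  0.032]]
top plateTL [[0.628 0.015 0.01 ]]
top plateBL [[0.445 0.053 0.01 ]]
top plateBR [[ 0.427 -0.063  0.01 ]]
side pad [[ 0.495 -0.02   0.034]]
side pivot [[ 0.605 -0.028  0.068]]
side pin [[ 0.557 -0.189  0.1  ]]
side knob [[0.599 0.289 0.092]]
side screw [[ 0.569 -0.141  0.1  ]]
```

>>> apply_moves(moves=[[[40,-40,30],0,100],[[80,-80,60],0,100],[[100,-120,80],0,100],[[120,-160,80],0,100],[[140,-200,80],0,100],[[160,-240,80],0,100],[[180,-280,80],0,100],[[200,-320,80],0,100]])

```text
t: 0.77
tcp_pos: [0.3416, 0.3605, 0.3045]
ee_rot: [[0.261, 0.965, -0.0], [0.965, -0.261, -0.002], [-0.002, 0.0, -1.0]]
wrist_force: [1.3, 1.0, -0.2]
gripper_width: 0.0918
```

>>> apply_moves(moves=[[[15,-50,10],-0.12,100],[[30,-90,20],-0.24,100],[[45,-130,25],-0.36,100],[[60,-170,30],-0.48,100],[[70,-210,35],-0.6,100],[[80,-250,35],-0.72,100],[[90,-290,35],-0.84,100],[[95,-330,35],-0.96,100]])

```text
t: 1.43
tcp_pos: [0.4344, 0.044, 0.3396]
ee_rot: [[0.942, 0.335, -0.001], [0.335, -0.942, -0.0], [-0.001, 0.0, -1.0]]
wrist_force: [1.3, -0.1, 0.3]
gripper_width: 0.092
```

>>> apply_moves(moves=[[[0,-20,0],-0.12,100],[[0,-40,0],-0.24,100],[[0,-50,0],-0.36,100],[[0,-50,0],-0.48,100],[[0,-50,0],-0.48,100]])

```text
t: 1.85
tcp_pos: [0.434, -0.0069, 0.3393]
ee_rot: [[0.989, -0.145, -0.001], [-0.145, -0.989, -0.0], [-0.001, 0.0, -1.0]]
wrist_force: [-0.7, -0.4, 1.1]
gripper_width: 0.0919
```

Run:
```python
from h import *
w=cam('wrist');np.save('w1.npy',w,allow_pickle=True);save(w,'w1')
s=robot.read_state();print(s['t'],s['tcp_pos'],s['ee_rot'][:,0],s['joints'])
print(-w['R'].T@w['t'],w['R'][2],w['K'][0,0],w['k1'])
```

```text
1.9 [ 0.43407157 -0.00612847  0.33930114] [ 0.9905864  -0.13688117 -0.00146092] [ -7.00889215  -1.56936796   4.19047848 110.01303941   0.11290689
  71.63593441 -10.72312947]
[0.44355031 0.06123231 0.49807962] [-0.03745037 -0.25697424 -0.96569235] 271.57339823127523 0.015057732510525494
```

View pics/w1.png

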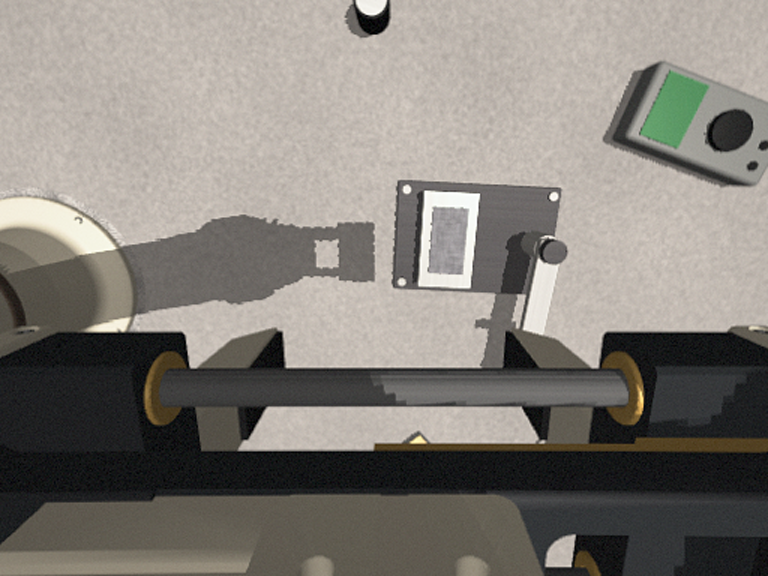

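The wrist view shows the pad at (450,240), the plate's four screws at (405,189), (553,197), (402,282) and a hidden one, and the pivot cap at (552,251). I'll fit the block and plate.

Run:
```python
from h import *
w=np.load('w1.npy',allow_pickle=True).item()
g=cv2.cvtColor(w['color'],cv2.COLOR_RGB2GRAY)
P=cloud(w)
def rect(m,z,n):
    cs=cv2.findContours(m.astype(np.uint8),0,1)[0]; k=max(cs,key=cv2.contourArea)
    q=plane(w,k[:,0,:],z); print(n,cv2.minAreaRect((q[:,:2]*1000).astype(np.float32)),cv2.contourArea(k))
    return k
roi=np.zeros_like(g,bool); roi[115:205,255:385]=1
rect(roi&(abs(P[...,2]-.033)<.012)&(P[...,0]<.56),.032,'block depth')
rect((g>200)&roi&(np.mgrid[:384,:512][1]<325),.032,'block bright')
roi2=np.zeros_like(g,bool); roi2[134:186,283:314]=1
rect((g<190)&roi2,.034,'pad')
# pivot cap via depth
for n,uv in (('cap',(552,251)),('pad',(450,240)),('plate',(500,205)),('scr',(405,189)),('scr',(553,197)),('scr',(402,282)),('arm',(540,290))):
    u=(np.array(uv)/1.5).round().astype(int); p=pts(w,[u])[0]; print(n,p.round(4),plane(w,[np.array(uv)/1.5],.01).round(4))
m=roi&(P[...,2]>.07)&(P[...,2]<.13)&(np.mgrid[:384,:512][0]<178)
print('cap',np.median(P[m],0),m.sum(),np.percentile(P[m][:,2],[5,50,95]))
for n,xy in (('pad',(448,240)),):
    pass
```

```text
block depth ((494.77777099609375, -14.476486206054688), (110.06552124023438, 62.64733123779297), 78.93062591552734) 2220.5
block bright ((495.2254638671875, -14.398277282714844), (109.03678894042969, 61.0955924987793), 79.0617904663086) 2154.5
pad ((494.3146057128906, -14.191150665283203), (76.58441162109375, 41.15143585205078), 79.05506896972656) 977.0
cap [ 0.595  -0.0323  0.0813] [[ 0.6209 -0.0489  0.01  ]]
pad [ 0.4978 -0.014   0.0342] [[ 0.5006 -0.018   0.01  ]]
plate [0.5621 0.0142 0.0111] [[0.563  0.0146 0.01  ]]
scr [0.455  0.0489 0.0158] [[0.4552 0.0487 0.01  ]]
scr [0.6238 0.0156 0.0139] [[0.6247 0.0148 0.01  ]]
scr [ 0.4364 -0.0601  0.0144] [[ 0.4364 -0.0612  0.01  ]]
arm [ 0.5848 -0.0763  0.069 ] [[ 0.6041 -0.0958  0.01  ]]
cap [ 0.59568648 -0.03387289  0.08065653] 252 [0.07210095 0.08065653 0.08224741]
```

>>> apply_moves(moves=[[[0,-38,0],-0.11,100],[[-5,-75,0],-0.22,100],[[-10,-112,0],-0.33,100],[[-15,-150,-10],-0.44,100],[[-18,-188,-30],-0.55,100],[[-20,-226,-60],-0.66,100],[[-24,-264,-90],-0.77,100],[[-26,-304,-100],-0.88,100]])

```text
t: 2.57
tcp_pos: [0.408, -0.2963, 0.2415]
ee_rot: [[0.527, -0.85, -0.003], [-0.85, -0.527, 0.003], [-0.005, 0.001, -1.0]]
wrist_force: [0.8, 0.7, 0.0]
gripper_width: 0.092
```

>>> apply_moves(moves=[[[0,0,-20],0,75],[[0,0,-40],0,75],[[0,0,-40],0,75]])

```text
t: 2.82
tcp_pos: [0.4055, -0.2945, 0.1974]
ee_rot: [[0.531, -0.848, -0.01], [-0.848, -0.531, 0.007], [-0.012, 0.005, -1.0]]
wrist_force: [-0.7, 1.1, -0.7]
gripper_width: 0.0764
```

```bash
cat >> h.py <<'E'
def module(w,zt,zlo,zhi):
    hsv=cv2.cvtColor(w['color'],cv2.COLOR_RGB2HSV);P=cloud(w)
    m=((hsv[...,1]>60)&(hsv[...,0]>10)&(hsv[...,0]<35)&(P[...,2]>zlo)&(P[...,2]<zhi)&(w['depth']>0)).astype(np.uint8)
    m=cv2.morphologyEx(m,cv2.MORPH_CLOSE,np.ones((3,3)))
    k=max(cv2.findContours(m,0,1)[0],key=cv2.contourArea)
    q=plane(w,k[:,0,:],zt); r=cv2.minAreaRect((q[:,:2]*1000).astype(np.float32))
    print('module',r,'depth z',np.median(P[m>0][:,2]),k[:,0].min(0),k[:,0].max(0)); return r
E
python3 - <<'E'
from h import *
w=cam('wrist');np.save('w2.npy',w,allow_pickle=True);save(w,'w2',s=1.2)
s=robot.read_state();R=s['ee_rot'];print(s['t'],s['tcp_pos'],R[:,0],R[:,2],np.degrees(np.arctan2(R[1,0],R[0,0])),s['joints'][6],s['gripper_width'])
module(w,.012,.004,.03)
E
```

```text
2.8667 [ 0.40664929 -0.29480312  0.19942754] [ 0.53060567 -0.84756622 -0.00944027] [-0.00817655  0.00601871 -0.99994846] -57.95201496653401 -18.52021972025964 0.07253767392139061
module ((407.4276123046875, -311.0118713378906), (71.83258056640625, 35.90339660644531), 31.67681884765625) depth z 0.012856660399495118 [261 152] [289 206]
```

View pics/w2.png

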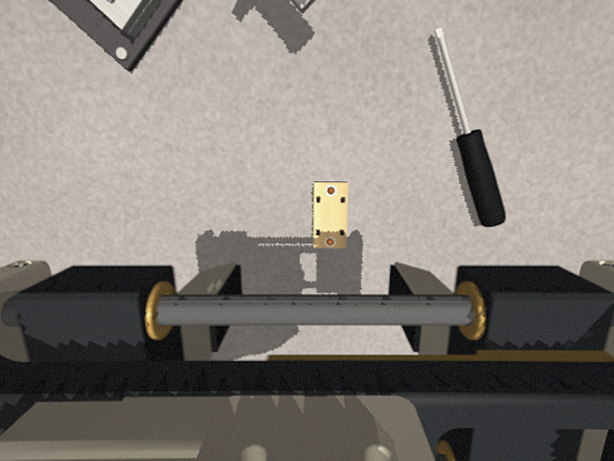

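>>> apply_moves(moves=[[[0,-8,-30],0,75],[[1,-16,-65],0,75],[[1,-16,-100],0,75],[[1,-16,-130],0,75],[[1,-16,-155],0,75],[[1,-16,-175],0,75],[[1,-16,-185],0,75],[[1,-16,-185],0,75]])

```text
t: 3.53
tcp_pos: [0.4078, -0.3095, 0.0135]
ee_rot: [[0.533, -0.846, -0.01], [-0.846, -0.533, 0.008], [-0.012, 0.004, -1.0]]
wrist_force: [0.2, -1.0, 0.5]
gripper_width: 0.0692
```

```bash
cat > st.py <<'E'
from h import *
s=robot.read_state();R=s['ee_rot'];print(s['t'],s['tcp_pos'].round(4) if hasattr(s['tcp_pos'],'round') else s['tcp_pos'],R[:,2],np.degrees(np.arctan2(R[1,0],R[0,0])),np.round(s['joints'],1),s['gripper_width'],s['wrist_force'],s['wrist_torque'])
E
python3 st.py
```

```text
3.5333 [ 0.4078 -0.3095  0.0135] [-0.00973506  0.00772143 -0.9999228 ] -57.77219744365004 [ 20.4  32.9  17.  116.7 -16.9  33.5  -8.6] 0.06918916155911273 [ 0.23272737 -1.02328058  0.51319701] [-0.05541405  0.15449162  0.016008  ]
```

>>> apply_moves(moves=[[[0,-1,-5],-0.009,75],[[0,-1,-9],-0.009,75],[[0,-1,-9],-0.009,35],[[0,-1,-9],-0.009,20],[[0,-1,-9],-0.009,20],[[0,-1,-9],-0.009,20],[[0,-1,-9],-0.009,20],[[0,-1,-9],-0.009,20]], squeeze=20)

```text
t: 4.2
tcp_pos: [0.4079, -0.3106, 0.0049]
ee_rot: [[0.526, -0.851, -0.009], [-0.851, -0.526, 0.008], [-0.011, 0.004, -1.0]]
wrist_force: [0.1, 0.9, 3.3]
gripper_width: 0.0358
```

```bash
python3 st.py
```

```text
4.2 [ 0.4079 -0.3106  0.0049] [-0.00926538  0.00767641 -0.99992761] -58.286437215165 [ 20.8  33.8  16.7 116.7 -17.4  32.5  -8.6] 0.03582281744206214 [0.11298166 0.94823211 3.27820328] [0.00449873 0.17682339 0.02615196]
```

>>> apply_moves(moves=[[[0,0,15],0,20],[[0,0,45],0,20],[[0,0,80],0,20],[[0,10,110],0.0,20],[[5,25,135],0.1,20],[[10,55,145],0.2,20],[[15,90,145],0.3,20],[[25,125,145],0.4,20]])

```text
t: 4.87
tcp_pos: [0.4326, -0.1851, 0.151]
ee_rot: [[0.817, -0.577, -0.01], [-0.577, -0.817, 0.003], [-0.01, 0.003, -1.0]]
wrist_force: [0.3, 0.7, -1.8]
gripper_width: 0.0357
```

```bash
python3 st.py
```

```text
4.8667 [ 0.4326 -0.1851  0.151 ] [-0.00988598  0.0028328  -0.99994712] -35.227268966479684 [  6.2  15.   15.7 118.6  -5.4  47.6 -10.2] 0.035669796441899194 [ 0.31797552  0.66379789 -1.83988688] [-0.08525591  0.05703241 -0.01327637]
```

>>> apply_moves(moves=[[[12,35,0],0.1,20],[[24,70,0],0.2,20],[[36,105,0],0.3,20],[[48,140,0],0.4,20],[[58,160,0],0.423,20],[[62,171,0],0.423,20],[[62,171,-20],0.423,20],[[62,171,-40],0.423,20]])

```text
t: 5.53
tcp_pos: [0.4959, -0.014, 0.1114]
ee_rot: [[0.982, -0.191, -0.007], [-0.191, -0.982, -0.002], [-0.007, 0.003, -1.0]]
wrist_force: [0.4, -1.3, -0.9]
gripper_width: 0.0359
```

Run:
```python
import st
from h import *
w=cam('wrist');np.save('w3.npy',w,allow_pickle=True);save(w,'w3',box=(156,60,412,252),s=3)
```

```text
5.5333 [ 0.4959 -0.014   0.1114] [-0.0071336  -0.00167507 -0.99997315] -10.995293542556468 [ -6.3  20.6   5.6 116.7  -2.8  43.2 -10. ] 0.03589663442549258 [ 0.36178991 -1.27898248 -0.87949686] [-0.13072026  0.08374483  0.01039625]
```

View pics/w3.png

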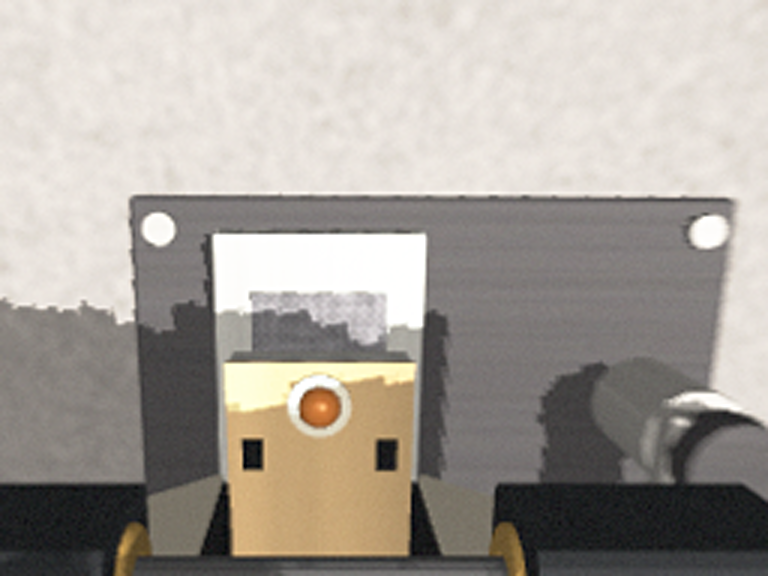

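The module is square over the pad. I'll lower it slowly.

>>> apply_moves(moves=[[[-1,0,-18],0,20],[[-1,0,-36],0,20],[[-1,0,-50],0,20],[[-1,0,-60],0,20],[[-1,0,-66],0,20],[[-1,0,-70],0,20],[[-1,0,-72],0,20],[[-1,0,-72],0,20]])

```text
t: 6.25
tcp_pos: [0.4903, -0.0155, 0.0369]
ee_rot: [[0.981, -0.193, -0.017], [-0.193, -0.981, -0.003], [-0.016, 0.006, -1.0]]
wrist_force: [-6.1, -0.8, 15.1]
gripper_width: 0.0361
```

```bash
python3 st.py
```

```text
6.25 [ 0.4903 -0.0155  0.0369] [-0.01662164 -0.00255642 -0.99985858] -11.123414513432518 [ -5.4  28.    4.8 118.8  -3.8  34.3  -9.1] 0.03613722135002842 [-6.13405327 -0.84191815 15.14290731] [-0.21014774  1.65456438  0.03693517]
```

Run:
```python
import st
from h import *
w=cam('wrist');save(w,'w4',box=(156,60,412,252),s=3)
```

```text
6.25 [ 0.4903 -0.0155  0.0369] [-0.01662164 -0.00255642 -0.99985858] -11.123414513432518 [ -5.4  28.    4.8 118.8  -3.8  34.3  -9.1] 0.03613722135002842 [-6.13405327 -0.84191815 15.14290731] [-0.21014774  1.65456438  0.03693517]
```

View pics/w4.png

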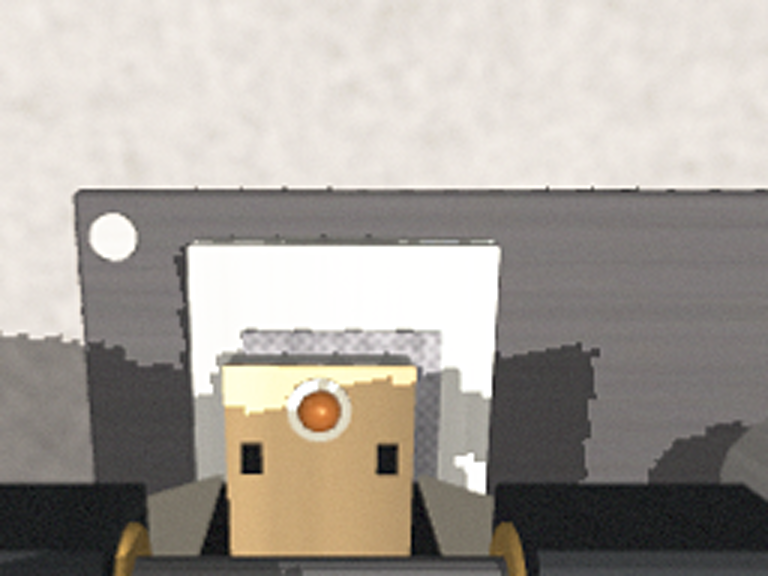

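Run:
```python
from h import *
w=cam('wrist');P=cloud(w)
def at(u,v): # crop coords
    q=(156+u/3,60+v/3); return q
for n,u,v in(('modL',240,390),('modR',400,390),('modmid',320,470),('modlowL',245,530),('modlowR',395,530),('pad',340,340),('padR',428,400),('block',340,290),('plate',560,250),('plateL',120,300)):
    q=np.round(at(u,v)).astype(int); print(n,P[q[1],q[0]].round(4))
for n,u,v,z in(('mTL',222,366,.046),('mTR',416,366,.046),('padTL',242,331,.034),('padTR',440,331,.034),('bTL',188,245,.032),('bTR',499,244,.032)):
    print(n,plane(w,[at(u,v)],z).round(4))
a=np.radians(-11.);x=np.array([np.cos(a),np.sin(a),0]);y=np.array([-x[1],x[0],0]);c=np.array([.4948,-.0143,.034])
print('expect padTL',c-.02*x+.038*y,'padTR',c+.02*x+.038*y,'bTL',c-.031*x+.055*y)
```

```text
modL [0.4815 0.0175 0.0481]
modR [0.5108 0.0113 0.0459]
modmid [ 0.4932 -0.0017  0.0467]
modlowL [ 0.4761 -0.0116  0.0461]
modlowR [ 0.5054 -0.0168  0.0467]
pad [0.5011 0.0209 0.0347]
padR [0.5169 0.005  0.0341]
block [0.5029 0.0301 0.033 ]
plate [0.5528 0.0267 0.0102]
plateL [0.4533 0.0345 0.0114]
mTL [[0.4789 0.0222 0.046 ]]
mTR [[0.5147 0.0153 0.046 ]]
padTL [[0.4823 0.026  0.034 ]]
padTR [[0.5213 0.0185 0.034 ]]
bTL [[0.4752 0.0445 0.032 ]]
bTR [[0.5355 0.0331 0.032 ]]
expect padTL [0.4824182  0.02681801 0.034     ] padTR [0.52168329 0.01918565 0.034     ] bTL [0.47486405 0.04560457 0.034     ]
```

>>> apply_moves(moves=[[[4,2,4],0,20],[[4,2,8],0,20],[[4,2,8],0,20],[[4,2,8],0,20]])

```text
t: 6.68
tcp_pos: [0.4952, -0.0136, 0.0455]
ee_rot: [[0.981, -0.193, -0.015], [-0.193, -0.981, -0.003], [-0.014, 0.005, -1.0]]
wrist_force: [0.1, 0.6, -0.4]
gripper_width: 0.0357
```

```bash
python3 st.py
```

```text
6.6833 [ 0.4952 -0.0136  0.0455] [-0.01464713 -0.00258764 -0.99988938] -11.13435194402544 [ -5.7  27.3   5.  118.1  -3.7  35.5  -9.4] 0.03565112063871891 [ 0.1027473   0.61196117 -0.4461033 ] [-0.12835199  0.0704517   0.02663875]
```

>>> apply_moves(moves=[[[0,0,-3],0,20],[[0,0,-5],0,20],[[0,0,-6],0,20],[[0,0,-6],0,20]])

```text
t: 7.02
tcp_pos: [0.4946, -0.0136, 0.0388]
ee_rot: [[0.981, -0.193, -0.016], [-0.193, -0.981, -0.003], [-0.015, 0.006, -1.0]]
wrist_force: [0.1, 0.2, -2.2]
gripper_width: 0.0355
```

```bash
python3 st.py
```

```text
7.0167 [ 0.4946 -0.0136  0.0388] [-0.01597614 -0.00264562 -0.99986887] -11.130882411014545 [ -5.7  28.    4.9 118.3  -3.8  34.8  -9.4] 0.035458931915875326 [ 0.07055852  0.15309846 -2.17329907] [-0.12322746  0.05476056 -0.00699   ]
```

>>> apply_moves(moves=[[[0,0,-1],0,20],[[0,0,-1],0,20],[[0,0,-1],0,50],[[0,0,-1],0,60],[[0,0,-1],0,60],[[0,0,-1],0,60],[[0,0,20],0,60],[[0,0,50],0,60]])

```text
t: 7.68
tcp_pos: [0.492, -0.0136, 0.0871]
ee_rot: [[0.981, -0.193, -0.022], [-0.193, -0.981, -0.003], [-0.021, 0.007, -1.0]]
wrist_force: [0.3, 0.5, 0.0]
gripper_width: 0.0549
```

>>> apply_moves(moves=[[[0,0,35],0,60],[[0,0,70],0,60],[[0,0,100],0,60],[[0,0,110],0,60],[[0,0,110],0,60]])

```text
t: 8.1
tcp_pos: [0.4944, -0.0136, 0.2004]
ee_rot: [[0.981, -0.193, -0.015], [-0.193, -0.981, -0.002], [-0.014, 0.005, -1.0]]
wrist_force: [0.1, -0.1, 0.1]
gripper_width: 0.0549
```

Run:
```python
import st
from h import *
w=cam('wrist');np.save('w5.npy',w,allow_pickle=True)
r=module(w,.046,.04,.06)
P=cloud(w)
a=np.radians(-11.);x=np.array([np.cos(a),np.sin(a)])
d=np.array(r[0])/1000-[.4948,-.0143]; print('in pad frame',d@x,d@[-x[1],x[0]])
for n in('top','side'):
    c=cam(n);np.save(n+'1.npy',c,allow_pickle=True);module(c,.046,.035,.06)
```

```text
8.1 [ 0.4944 -0.0136  0.2004] [-0.01518246 -0.00249806 -0.99988162] -11.127615303292172 [ -7.2  13.3   6.3 112.5  -1.6  55.1 -11.2] 0.054908008313292254 [ 0.08238832 -0.11883007  0.09263044] [-0.12482361 -0.0020326  -0.0169246 ]
module ((493.80218505859375, -14.648017883300781), (71.22776794433594, 35.64188003540039), 79.2179946899414) depth z 0.04691130506720005 [249 150] [279 209]
in pad frame -0.0009130773278489411 -0.0005320158811153997
module ((-2.366828680038452, 66.43291473388672), (3.6112964153289795e-05, 9.31149959564209), 89.11030578613281) depth z 0.05473207988421518 [247 369] [247 372]
module ((495.3581237792969, -12.990703582763672), (72.42506408691406, 36.61948776245117), 79.14157104492188) depth z 0.047303043829898486 [232 216] [251 237]
```

The module is placed about 1 mm off centre and square. Next I'll measure the clamp pin and move over it.

Run:
```python
from h import *
piv=np.array([.5979,-.0343])
for n in('top','side'):
    c=np.load(n+'1.npy',allow_pickle=True).item();P=cloud(c)
    m=(P[...,2]>.085)&(P[...,2]<.106)&(np.hypot(P[...,0]-.554,P[...,1]+.189)<.025)
    g=cv2.cvtColor(c['color'],cv2.COLOR_RGB2GRAY)
    v,u=np.nonzero(m); print(n,m.sum(),P[m].mean(0) if m.any() else '')
    if m.any(): print(g[m].mean(), plane(c,[[u.mean(),v.mean()]],.093))
    # arm bright strip
    a=(P[...,2]>.058)&(P[...,2]<.076)&(g>150)&(np.hypot(*(P[...,:2]-piv).transpose(2,0,1))<.175)&(P[...,1]<-.05)
    q=P[a][:,:2]; 
    if len(q)>5:
        l=cv2.fitLine(q.astype(np.float32),cv2.DIST_HUBER,0,.01,.01).ravel(); print('arm',len(q),l,np.degrees(np.arctan2(l[1],l[0])))
```

```text
top 17 [ 0.55521609 -0.18969446  0.09619959]
64.6470588235294 [[ 0.55560234 -0.19029998  0.093     ]]
arm 48 [ 0.26375064  0.9645909   0.5634022  -0.16459672] 74.70727
side 37 [ 0.55438543 -0.1911095   0.09607495]
44.810810810810814 [[ 0.55593773 -0.18926568  0.093     ]]
arm 37 [ 0.35816643  0.93365777  0.56839037 -0.14814955] 69.01237
```

>>> apply_moves(moves=[[[10,-35,0],-0.09,60],[[20,-70,0],-0.09,60],[[30,-105,0],-0.09,60],[[40,-140,0],-0.09,60],[[55,-165,0],-0.09,60],[[60,-175,0],-0.09,60],[[60,-175,0],-0.09,60]])

```text
t: 8.83
tcp_pos: [0.5501, -0.192, 0.1933]
ee_rot: [[0.958, -0.285, -0.028], [-0.285, -0.959, -0.002], [-0.026, 0.01, -1.0]]
wrist_force: [-1.1, 0.9, -0.6]
gripper_width: 0.0551
```

Run:
```python
import st
from h import *
w=cam('wrist');np.save('w6.npy',w,allow_pickle=True);save(w,'w6',s=1.2)
```

```text
8.8333 [ 0.5501 -0.192   0.1933] [-0.02779849 -0.00190451 -0.99961173] -16.555595368910602 [  6.8  23.1  12.1 100.4  -4.8  58.5   4. ] 0.05514011206579933 [-1.13842304  0.8990045  -0.59386984] [-0.09668074  0.05502173  0.0099535 ]
```

View pics/w6.png

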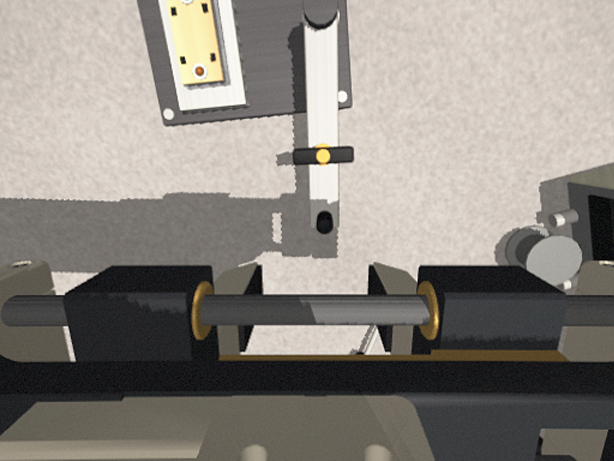

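The wrist view shows the pin at (324,222), the screw at (323,154) with its bar square across the arm, and the pivot at (321,10).

Run:
```python
from h import *
w=np.load('w6.npy',allow_pickle=True).item()
s=robot.read_state();print(s['t'],s['tcp_pos'])
for n,uv in(('pin',(324,219)),('bar L',(292,155)),('barR',(354,154)),('screw',(323,154)),('pivot',(321,9))):
    print(n,plane(w,[np.array(uv)/1.2],.082 if n=='pivot' else .1).round(4))
```

```text
8.8833 [ 0.54967863 -0.18940985  0.1933365 ]
pin [[ 0.5575 -0.1836  0.1   ]]
bar L [[ 0.548  -0.1294  0.1   ]]
barR [[ 0.5928 -0.1418  0.1   ]]
screw [[ 0.5706 -0.1353  0.1   ]]
pivot [[ 0.5969 -0.0386  0.082 ]]
```

>>> apply_moves(moves=[[[3,1,-30],0.02,45],[[6,1,-60],0.02,45],[[6,1,-85],0.02,45],[[6,1,-105],0.02,45],[[6,1,-115],0.02,45],[[6,1,-115],0.02,45],[[6,1,-115],0.02,45]])

```text
t: 9.47
tcp_pos: [0.5552, -0.187, 0.078]
ee_rot: [[0.965, -0.262, -0.03], [-0.262, -0.965, 0.0], [-0.029, 0.008, -1.0]]
wrist_force: [0.2, 0.2, 0.0]
gripper_width: 0.0409
```

```bash
python3 st.py
```

```text
9.4667 [ 0.5552 -0.187   0.078 ] [-2.98740639e-02  1.83133405e-05 -9.99553670e-01] -15.194882693976924 [  7.8  32.   10.3 104.1  -6.8  46.2   6.3] 0.040915787568434336 [0.2180869  0.2470466  0.01250538] [-0.03467677  0.02980457  0.00854795]
```

>>> apply_moves(moves=[[[0,0,0],0,20],[[0,0,0],0,8],[[0,0,0],0,8],[[0,0,0],0,8],[[0,0,0],0,8]], squeeze=6)

```text
t: 9.88
tcp_pos: [0.5559, -0.1873, 0.0788]
ee_rot: [[0.965, -0.262, -0.028], [-0.262, -0.965, -0.0], [-0.027, 0.008, -1.0]]
wrist_force: [-0.3, 0.5, 3.0]
gripper_width: 0.0137
```

Run:
```python
import st
from h import *
s=robot.read_state();t=s['tcp_pos'][:2]; piv=np.array([.5979,-.0343])
d=t-piv; r=np.hypot(*d); f0=np.arctan2(d[1],d[0]); print(r,np.degrees(f0)%360)
f=lambda a: ((piv+.160*np.array([np.cos(f0+a),np.sin(f0+a)])-t)*1000).round(1)
for k in range(1,16): print(k,f(-.105*k),-.105*k, np.degrees(f0-.105*k)%360)
```

```text
9.8833 [ 0.5559 -0.1873  0.0788] [-2.80337513e-02 -4.21945167e-04 -9.99606888e-01] -15.200127386298396 [  7.8  31.9  10.3 104.1  -6.8  46.2   6.3] 0.013736958441677995 [-0.2681566   0.535835    2.98846862] [-0.05637763  0.05303799  0.05129518]
0.1586471236376327 254.66329097425148
1 [-16.3   4. ] -0.105 248.64723412537785
2 [-31.6  10.9] -0.21 242.6311772765042
3 [-46.1  19.4] -0.315 236.61512042763053
4 [-59.6  29.4] -0.42 230.5990635787569
5 [-72.   40.7] -0.525 224.58300672988327
6 [-83.1  53.2] -0.63 218.5669498810096
7 [-92.9  66.9] -0.735 212.55089303213597
8 [-101.2   81.5] -0.84 206.53483618326234
9 [-107.9   96.9] -0.945 200.51877933438868
10 [-112.9  112.9] -1.05 194.50272248551505
11 [-116.3  129.4] -1.155 188.4866656366414
12 [-117.9  146.1] -1.26 182.47060878776776
13 [-117.7  162.9] -1.365 176.45455193889413
14 [-115.8  179.6] -1.47 170.43849509002047
15 [-112.2  196. ] -1.575 164.42243824114684
```

>>> apply_moves(moves=[[[-16,4,0],-0.105,8],[[-32,11,0],-0.21,8],[[-46,19,0],-0.315,8],[[-60,29,0],-0.42,8],[[-72,41,0],-0.525,8],[[-83,53,0],-0.63,8],[[-93,67,0],-0.735,8],[[-93,67,0],-0.735,8]])

```text
t: 10.55
tcp_pos: [0.4625, -0.1173, 0.0793]
ee_rot: [[0.538, -0.842, -0.02], [-0.842, -0.539, 0.021], [-0.028, 0.006, -1.0]]
wrist_force: [1.5, 2.7, -0.8]
gripper_width: 0.0135
```

Run:
```python
import st
from h import *
s=robot.read_state();t=s['tcp_pos'][:2]; piv=np.array([.5979,-.0343])
d=t-piv; r=np.hypot(*d); f0=np.arctan2(d[1],d[0]); print(r,np.degrees(f0)%360)
f=lambda a: ((piv+.160*np.array([np.cos(f0+a),np.sin(f0+a)])-t)*1000).round(1)
for k in range(1,9): print(k,f(-.105*k),-.105*k, np.degrees(f0-.105*k)%360)
```

```text
10.55 [ 0.4625 -0.1173  0.0793] [-0.02049368  0.02054184 -0.99957893] -57.414988958050756 [ -5.   23.7  19.9 119.8 -13.7  40.1 -33.3] 0.013466424079460096 [ 1.48161483  2.7248701  -0.78642981] [ 0.37795086 -0.08816283 -0.04717274]
0.1588119813239963 211.50551502762133
1 [-9.  14.1] -0.105 205.4894581787477
2 [-15.4  29.7] -0.21 199.47340132987406
3 [-20.2  45.8] -0.315 193.4573444810004
4 [-23.3  62.3] -0.42 187.44128763212677
5 [-24.5  79. ] -0.525 181.4252307832531
6 [-24.1  95.8] -0.63 175.40917393437948
7 [-21.9 112.4] -0.735 169.39311708550585
8 [-17.9 128.8] -0.84 163.3770602366322
```

>>> apply_moves(moves=[[[-9,14,0],-0.105,8],[[-15,30,0],-0.21,8],[[-20,46,0],-0.315,8],[[-23,62,0],-0.42,8],[[-24,79,0],-0.525,8],[[-24,96,0],-0.63,8],[[-22,112,0],-0.735,8],[[-21,115,0],-0.75,8]])

```text
t: 11.22
tcp_pos: [0.4424, -0.0025, 0.0797]
ee_rot: [[-0.18, -0.984, 0.0], [-0.983, 0.18, 0.027], [-0.027, 0.005, -1.0]]
wrist_force: [-3.1, -11.7, 6.2]
gripper_width: 0.0147
```

Run:
```python
import st
from h import *
s=robot.read_state();t=s['tcp_pos'][:2]; piv=np.array([.5979,-.0343])
d=t-piv;print(np.hypot(*d),np.degrees(np.arctan2(d[1],d[0]))%360)
```

```text
11.2167 [ 0.4424 -0.0025  0.0797] [ 6.51092925e-05  2.70707435e-02 -9.99633518e-01] -100.36400294281437 [-26.6  21.1  28.7 125.7 -19.3  37.2 -84.3] 0.014670744944067938 [ -3.12690873 -11.68763633   6.19686658] [-2.78102865  0.86187037  0.06557385]
0.15872714433257298 168.4477035193229
```

The arm is at its stop, at 168.4° with -12 N. I'll release the pin, rise, and move back to see the screw.

>>> apply_moves(moves=[[[0,-1,0],0,30],[[0,-1,0],0,45],[[0,-1,0],0,45],[[0,-1,15],0,45],[[0,-1,45],0.1,45],[[5,-4,80],0.2,45],[[15,-7,110],0.32,45],[[25,-10,120],0.44,45]])

```text
t: 11.88
tcp_pos: [0.4699, -0.0133, 0.2041]
ee_rot: [[0.263, -0.965, -0.005], [-0.965, -0.263, 0.026], [-0.026, -0.002, -1.0]]
wrist_force: [0.6, 0.1, -0.2]
gripper_width: 0.0412
```

>>> apply_moves(moves=[[[10,-1,5],0.12,50],[[20,-2,5],0.24,50],[[27,-2,5],0.36,50],[[27,-2,5],0.48,50],[[27,-2,5],0.6,50],[[27,-2,5],0.72,50],[[27,-2,5],0.84,50],[[27,-2,5],0.96,50]])

```text
t: 12.55
tcp_pos: [0.4966, -0.016, 0.2089]
ee_rot: [[0.943, -0.332, -0.025], [-0.332, -0.943, 0.01], [-0.027, -0.002, -1.0]]
wrist_force: [-0.5, 0.3, 0.7]
gripper_width: 0.0458
```

>>> apply_moves(moves=[[[0,0,0],0.06,50],[[0,0,0],0.12,50],[[0,0,0],0.16,50],[[0,0,0],0.16,50]])

```text
t: 12.88
tcp_pos: [0.4964, -0.0166, 0.2088]
ee_rot: [[0.984, -0.175, -0.027], [-0.175, -0.985, 0.006], [-0.028, -0.002, -1.0]]
wrist_force: [0.3, 0.6, 0.3]
gripper_width: 0.0458
```

Run:
```python
import st
from h import *
w=cam('wrist');np.save('w7.npy',w,allow_pickle=True);save(w,'w7',s=1.2)
```

```text
12.8833 [ 0.4964 -0.0166  0.2088] [-0.02686941  0.0064441  -0.99961818] -10.094371249387963 [-17.9  13.8  19.6 111.5  -5.9  57.1  -5.5] 0.045811459558273995 [0.32381373 0.56640656 0.30315312] [-0.0919842   0.07250268  0.06655444]
```

View pics/w7.png

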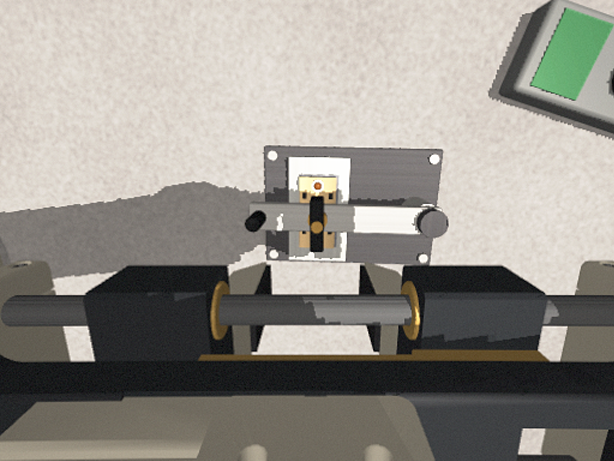

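The arm is home over the module, with the screw bar at (317,224) across the arm and the pin at (256,222). I'll measure the bar's pose.

```bash
cat >> h.py <<'E'
def bar(w,c=(.4948,-.0143),ztop=.1):
    g=cv2.cvtColor(w['color'],cv2.COLOR_RGB2GRAY);P=cloud(w)
    near=np.hypot(P[...,0]-c[0],P[...,1]-c[1])<.032
    m=(near&(P[...,2]>.088)&(P[...,2]<.112)&(w['depth']>0)).astype(np.uint8)
    k=max(cv2.findContours(m,0,1)[0],key=cv2.contourArea)
    q=plane(w,k[:,0,:],ztop); r=cv2.minAreaRect((q[:,:2]*1000).astype(np.float32)); a=r[2] if r[1][0]>r[1][1] else r[2]-90
    print('bar',r,'long axis deg',a,'n',m.sum(),'z',np.median(P[m>0][:,2]))
E
python3 - <<'E'
from h import *
bar(np.load('w7.npy',allow_pickle=True).item())
w=np.load('w7.npy',allow_pickle=True).item()
p=plane(w,[np.array((256,222))/1.2,np.array((431,221))/1.2],.09); print(p)
P=cloud(w)
m=(np.hypot(P[...,0]-.441,P[...,1]+.004)<.03)&(P[...,2]>.075)&(P[...,2]<.11); print('pin',P[m].mean(0),m.sum())
E
```

```text
bar ((494.6542053222656, -13.717720031738281), (45.97694396972656, 11.384231567382812), 80.3573989868164) long axis deg 80.3573989868164 n 534 z 0.10064133114254564
[[ 0.44238543 -0.00461888  0.09      ]
 [ 0.59261631 -0.0292655   0.09      ]]
pin [ 0.4428581  -0.00256721  0.0953029 ] 210
```

>>> apply_moves(moves=[[[-2,3,-30],0.01,50],[[-2,3,-65],0.01,50],[[-2,3,-95],0.01,50],[[-2,3,-115],0.01,50],[[-2,3,-126],0.01,45],[[-2,3,-131],0.01,40],[[-2,3,-131],0.01,40],[[-2,3,-131],0.01,40]])

```text
t: 13.6
tcp_pos: [0.4952, -0.0137, 0.0786]
ee_rot: [[0.985, -0.168, -0.026], [-0.168, -0.986, 0.006], [-0.026, -0.002, -1.0]]
wrist_force: [-0.1, -0.7, 0.5]
gripper_width: 0.0369
```

```bash
python3 st.py
```

```text
13.6 [ 0.4952 -0.0137  0.0786] [-0.02553411  0.00627842 -0.99965424] -9.688940837745896 [-15.3  25.   17.  117.2 -11.4  40.8  -0.7] 0.0368840686460169 [-0.14600066 -0.72028534  0.50860792] [-0.1050394  -0.00266182 -0.03577128]
```

>>> apply_moves(moves=[[[0,0,0],0,20],[[0,0,0],0,6],[[0,0,0],0,6],[[0,0,0],0,6],[[0,0,0],-0.1,6],[[0,0,0],-0.2,6],[[0,0,0],-0.3,6],[[0,0,0],-0.4,6]], squeeze=20)

```text
t: 14.27
tcp_pos: [0.4952, -0.0136, 0.0793]
ee_rot: [[0.84, -0.543, -0.021], [-0.543, -0.84, 0.016], [-0.026, -0.002, -1.0]]
wrist_force: [-2.0, 0.5, 4.2]
gripper_width: 0.0121
```

```bash
python3 st.py
```

```text
14.2667 [ 0.4952 -0.0136  0.0793] [-0.02079965  0.01632449 -0.99965038] -32.871261205970114 [-19.2  25.4  22.3 117.5 -15.7  41.  -19.6] 0.012149420583450768 [-2.03399395  0.49219473  4.17154773] [-0.23559319  0.38419148  0.10220058]
```

>>> apply_moves(moves=[[[0,0,0],-0.1,6],[[0,0,0],-0.2,6],[[0,0,0],-0.3,6],[[0,0,0],-0.4,6]])

```text
t: 14.6
tcp_pos: [0.4954, -0.0137, 0.0794]
ee_rot: [[0.558, -0.83, -0.012], [-0.829, -0.558, 0.023], [-0.026, -0.003, -1.0]]
wrist_force: [-0.2, 0.0, -1.9]
gripper_width: 0.0121
```

```bash
python3 st.py
```

```text
14.6 [ 0.4954 -0.0137  0.0794] [-0.01210236  0.02289947 -0.99966452] -56.04432193804351 [-23.3  26.   27.7 118.1 -20.1  41.1 -38.6] 0.012063826940324757 [-0.16296873  0.03763163 -1.894046  ] [-0.38483208 -0.11925349  0.07446786]
```

>>> apply_moves(moves=[[[0,0,0],-0.07,6],[[0,0,0],-0.14,6],[[0,0,0],-0.2,6]])

```text
t: 14.85
tcp_pos: [0.4954, -0.0138, 0.0794]
ee_rot: [[0.38, -0.925, -0.007], [-0.925, -0.38, 0.024], [-0.025, -0.003, -1.0]]
wrist_force: [0.8, -0.5, -3.0]
gripper_width: 0.0121
```

```bash
python3 st.py
```

```text
14.85 [ 0.4954 -0.0138  0.0794] [-0.00688598  0.02446366 -0.999677  ] -67.67708877667366 [-25.5  26.4  30.5 118.4 -22.2  41.1 -48.2] 0.012142262044474014 [ 0.82809655 -0.54758913 -3.04090426] [-0.48436726 -0.10500476  0.07506405]
```

>>> apply_moves(moves=[[[0,0,0],-0.07,6],[[0,0,0],-0.14,6],[[0,0,0],-0.2,6]])

```text
t: 15.1
tcp_pos: [0.4955, -0.0138, 0.0794]
ee_rot: [[0.185, -0.983, -0.001], [-0.982, -0.185, 0.025], [-0.025, -0.003, -1.0]]
wrist_force: [1.7, -0.6, -3.3]
gripper_width: 0.0122
```

```bash
python3 st.py|cut -c1-400
```

```text
15.1 [ 0.4955 -0.0138  0.0794] [-0.0014762   0.0249407  -0.99968784] -79.30725805783948 [-27.8  26.8  33.3 118.7 -24.4  41.2 -57.8] 0.012201156007528644 [ 1.71941891 -0.61961484 -3.31677429] [-0.45681406 -0.0423428   0.04951943]
```

>>> apply_moves(moves=[[[0,0,0],-0.07,6],[[0,0,0],-0.14,6],[[0,0,0],-0.2,6]])

```text
t: 15.35
tcp_pos: [0.4955, -0.0139, 0.0794]
ee_rot: [[-0.016, -1.0, 0.004], [-1.0, 0.016, 0.024], [-0.024, -0.003, -1.0]]
wrist_force: [0.9, -0.0, -3.8]
gripper_width: 0.0121
```

```bash
python3 st.py
```

```text
15.35 [ 0.4955 -0.0139  0.0794] [ 0.0038797   0.02433699 -0.99969628] -90.93516383428353 [-30.1  27.4  36.2 119.  -26.6  41.3 -67.5] 0.012098838729219862 [ 8.73513133e-01 -7.08579682e-04 -3.75889767e+00] [-0.40409795 -0.00378713  0.06517234]
```

>>> apply_moves(moves=[[[0,0,0],-0.07,6],[[0,0,0],-0.14,6],[[0,0,0],-0.2,6]])

```text
t: 15.6
tcp_pos: [0.4956, -0.014, 0.0794]
ee_rot: [[-0.218, -0.976, 0.009], [-0.976, 0.218, 0.023], [-0.024, -0.004, -1.0]]
wrist_force: [1.3, -0.7, -3.8]
gripper_width: 0.0119
```

```bash
python3 st.py
```

```text
15.6 [ 0.4956 -0.014   0.0794] [ 0.00900316  0.02260181 -0.99970401] -102.56625944907594 [-32.4  28.   39.1 119.3 -28.8  41.4 -77.1] 0.011863971741285822 [ 1.31616052 -0.71830233 -3.75597316] [-0.44832639 -0.01275415  0.23849966]
```

>>> apply_moves(moves=[[[0,0,0],-0.07,6],[[0,0,0],-0.14,6],[[0,0,0],-0.2,6]])

```text
t: 15.85
tcp_pos: [0.4954, -0.014, 0.0795]
ee_rot: [[-0.408, -0.913, 0.013], [-0.913, 0.408, 0.02], [-0.024, -0.004, -1.0]]
wrist_force: [-0.5, -1.7, 1.0]
gripper_width: 0.015
```

```bash
python3 st.py
```

```text
15.85 [ 0.4954 -0.014   0.0795] [ 0.01303365  0.019922   -0.99971658] -114.08649401594322 [-34.9  28.8  42.1 119.6 -30.9  41.8 -86.7] 0.01497943123804239 [-0.45091865 -1.72290243  1.04275976] [-0.33266444  0.36194754  0.65943494]
```

The torque rises to 0.66 N m and the jaws are being pried open, so the screw is bottomed. I'll hold, let go, and measure the bar from above.

>>> apply_moves(moves=[[[0,0,0],0,6],[[0,0,0],0,6],[[0,0,0],0,6],[[0,0,0],0,40],[[0,0,0],0,50],[[0,0,0],0,50],[[0,0,25],0,50],[[0,0,60],0,50]])

```text
t: 16.52
tcp_pos: [0.4928, -0.014, 0.1379]
ee_rot: [[-0.409, -0.913, 0.007], [-0.912, 0.409, 0.019], [-0.02, 0.001, -1.0]]
wrist_force: [0.1, 0.7, 0.1]
gripper_width: 0.043
```

>>> apply_moves(moves=[[[0,0,35],0.1,50],[[0,0,65],0.2,50],[[0,0,75],0.2,50],[[0,0,75],0.2,50],[[0,0,75],0.2,50]])

```text
t: 16.93
tcp_pos: [0.4928, -0.0135, 0.2128]
ee_rot: [[-0.221, -0.975, 0.004], [-0.975, 0.221, 0.021], [-0.022, 0.001, -1.0]]
wrist_force: [-0.2, 0.2, -0.0]
gripper_width: 0.0461
```

Run:
```python
import st
from h import *
w=cam('wrist');np.save('w8.npy',w,allow_pickle=True); bar(w)
P=cloud(w);m=(np.hypot(P[...,0]-.441,P[...,1]+.004)<.03)&(P[...,2]>.075)&(P[...,2]<.11); print('pin',P[m].mean(0),m.sum())
for n in('top','side'): bar(cam(n))
```

```text
16.9333 [ 0.4928 -0.0135  0.2128] [ 0.00374931  0.02127099 -0.99976672] -102.74909050029515 [-42.7  15.7  49.3 113.9 -15.7  56.7 -88.5] 0.04611932254729761 [-0.16706976  0.22952805 -0.01491664] [-0.01663812  0.23071054  0.03701328]
bar ((495.8372802734375, -15.454904556274414), (11.701969146728516, 47.46839141845703), 79.3166732788086) long axis deg -10.683326721191406 n 508 z 0.1005193988084542
pin [ 0.4435567  -0.00532958  0.09409911] 208Traceback (most recent call last):
  File "<stdin>", line 5, in <module>
  File "h.py", line 35, in bar
    k=max(cv2.findContours(m,0,1)[0],key=cv2.contourArea)
ValueError: max() iterable argument is empty
```

>>> apply_moves(moves=[[[2,-1,-35],0.035,50],[[2,-1,-70],0.035,50],[[2,-1,-100],0.035,50],[[2,-1,-120],0.035,45],[[2,-1,-130],0.035,40],[[2,-1,-134],0.035,40],[[2,-1,-134],0.035,40],[[2,-1,-134],0.035,40]])

```text
t: 17.7
tcp_pos: [0.494, -0.015, 0.0778]
ee_rot: [[-0.187, -0.982, 0.0], [-0.982, 0.187, 0.02], [-0.019, 0.003, -1.0]]
wrist_force: [-0.4, 0.2, 0.4]
gripper_width: 0.0371
```

```bash
python3 st.py
```

```text
17.7 [ 0.494  -0.015   0.0778] [ 3.50851049e-04  1.95219233e-02 -9.99809368e-01] -100.75997502886024 [-33.2  28.7  40.1 119.2 -29.3  42.  -74.8] 0.03705133951981229 [-0.36886273  0.18475799  0.3728807 ] [-0.03886151  0.12741886  0.03365621]
```

>>> apply_moves(moves=[[[1,0,0],0,20],[[1,0,0],0,6],[[1,0,0],0,6],[[1,0,0],0,6],[[1,0,0],0,6],[[1,0,0],0.1,6],[[1,0,0],0.2,6],[[1,0,0],0.3,6]])

```text
t: 18.37
tcp_pos: [0.4956, -0.0145, 0.0785]
ee_rot: [[0.117, -0.993, -0.005], [-0.993, -0.117, 0.019], [-0.02, 0.002, -1.0]]
wrist_force: [-0.7, 1.6, 4.6]
gripper_width: 0.0118
```

>>> apply_moves(moves=[[[0,0,0],0.1,6],[[0,0,0],0.2,6],[[0,0,0],0.3,6],[[0,0,0],0.4,6],[[0,0,0],0.5,6],[[0,0,0],0.6,6],[[0,0,0],0.7,6],[[0,0,0],0.8,6]])

```text
t: 19.03
tcp_pos: [0.4952, -0.0141, 0.0785]
ee_rot: [[0.797, -0.604, -0.018], [-0.604, -0.797, 0.011], [-0.021, 0.002, -1.0]]
wrist_force: [0.1, 1.4, -0.4]
gripper_width: 0.012
```

```bash
python3 st.py
```

```text
19.0333 [ 0.4952 -0.0141  0.0785] [-0.01764064  0.01068197 -0.99978733] -37.1500839883072 [-21.4  25.7  24.7 117.8 -17.   40.9 -22.8] 0.012001303853429441 [ 0.0501361   1.4360806  -0.40502112] [-0.02664028  0.16836474 -0.0984497 ]
```

>>> apply_moves(moves=[[[0,0,0],0.1,6],[[0,0,0],0.2,6],[[0,0,0],0.3,6],[[0,0,0],0.4,6],[[0,0,0],0.46,6],[[0,0,0],0.46,6],[[0,0,0],0.46,30],[[0,0,0],0.46,45]])

```text
t: 19.7
tcp_pos: [0.4953, -0.0143, 0.0786]
ee_rot: [[0.982, -0.189, -0.02], [-0.189, -0.982, 0.002], [-0.02, 0.002, -1.0]]
wrist_force: [-0.2, -0.2, 0.4]
gripper_width: 0.021
```

>>> apply_moves(moves=[[[0,0,0],0,45],[[0,0,0],0,45],[[0,0,25],0,45],[[0,0,60],0,45],[[0,0,95],0,45],[[0,0,130],0,45],[[0,0,135],0,45],[[0,0,135],0,45]])

```text
t: 20.37
tcp_pos: [0.4976, -0.0142, 0.2164]
ee_rot: [[0.982, -0.19, -0.014], [-0.19, -0.982, 0.003], [-0.014, -0.0, -1.0]]
wrist_force: [0.7, -0.1, -0.3]
gripper_width: 0.0412
```

Run:
```python
import st
from h import *
w=cam('wrist');np.save('w9.npy',w,allow_pickle=True); bar(w)
P=cloud(w);m=(np.hypot(P[...,0]-.441,P[...,1]+.004)<.03)&(P[...,2]>.075)&(P[...,2]<.11); print('pin',P[m].mean(0),m.sum())
for n in('top','side'):
    c=cam(n); np.save(n+'2.npy',c,allow_pickle=True)
c=np.load('side2.npy',allow_pickle=True).item(); 
cv2.imwrite('pics/c.png',cv2.hconcat([cv2.resize(w['color'][90:230,180:400,::-1],(400,255)),cv2.resize(c['color'][100:240,170:390,::-1],(400,255))]))
# knob + switch base
for n in('top','side'):
    c=np.load(n+'2.npy',allow_pickle=True).item();P=cloud(c);g=cv2.cvtColor(c['color'],cv2.COLOR_RGB2GRAY)
    near=np.hypot(P[...,0]-.605,P[...,1]-.28)<.07
    k=near&(P[...,2]>.075)&(P[...,2]<.12); v,u=np.nonzero(k); print(n,'knob',k.sum(),P[k].mean(0),plane(c,[[u.mean(),v.mean()]],.096))
    b=near&(P[...,2]>.018)&(P[...,2]<.032)
    cs=max(cv2.findContours(b.astype(np.uint8),0,1)[0],key=cv2.contourArea);q=plane(c,cs[:,0],.025);print('base',cv2.minAreaRect((q[:,:2]*1000).astype(np.float32)),b.sum())
```

```text
20.3667 [ 0.4976 -0.0142  0.2164] [-0.01399316  0.00275785 -0.99989829] -10.937515802251038 [-20.4  13.   21.9 111.6  -5.9  57.3  -6.6] 0.04122393031969858 [ 0.676377   -0.07556337 -0.27734962] [-0.12298382  0.07185611  0.01209187]
bar ((494.8262023925781, -13.738143920898438), (46.27009582519531, 11.514376640319824), 79.40742492675781) long axis deg 79.40742492675781 n 503 z 0.1006440127491195
pin [ 0.44276936 -0.00342374  0.09498182] 199
top knob 51 [0.58945347 0.27766331 0.10476224] [[0.59078078 0.2796971  0.096     ]]
base ((617.880859375, 276.6217346191406), (67.9330825805664, 48.953243255615234), 0.4514959454536438) 206
side knob 0 [nan nan nan] [[nan nan nan]]
base ((633.4728393554688, 246.19223022460938), (0.0, 0.0), 0.0) 5<stdin>:13: RuntimeWarning: Mean of empty slice.
  ret = um.true_divide(
  ret = ret.dtype.type(ret / rcount)
```

View pics/c.png

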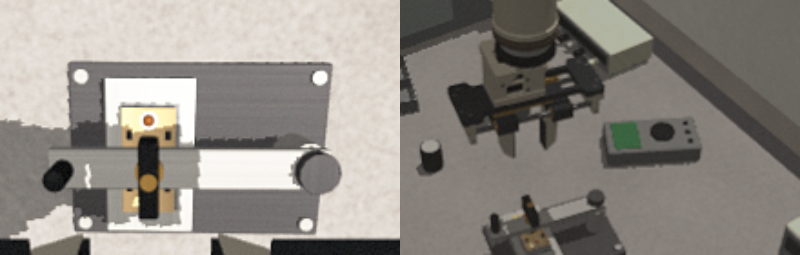

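The screw is backed off 90.1° by camera, the arm is home and the module is in place. Next I'll locate the switch and move towards it.

>>> apply_moves(moves=[[[0,35,0],0.1,0],[[5,70,0],0.2,0],[[10,105,0],0.3,0],[[15,140,0],0.4,0],[[20,175,0],0.5,0],[[25,210,0],0.6,0],[[30,235,0],0.7,0],[[30,250,0],0.8,0]])

```text
t: 21.18
tcp_pos: [0.523, 0.2398, 0.2097]
ee_rot: [[0.815, 0.58, -0.02], [0.58, -0.815, -0.015], [-0.025, 0.001, -1.0]]
wrist_force: [0.2, 0.3, 1.1]
gripper_width: 0.0003
```

>>> apply_moves(moves=[[[5,15,0],0.12,0],[[5,30,0],0.24,0],[[5,40,0],0.36,0],[[5,40,0],0.48,0],[[5,40,0],0.6,0],[[5,40,0],0.72,0],[[5,40,0],0.84,0],[[5,40,0],0.96,0]])

```text
t: 21.85
tcp_pos: [0.5266, 0.2792, 0.2069]
ee_rot: [[-0.014, 1.0, -0.003], [1.0, 0.014, -0.027], [-0.027, -0.004, -1.0]]
wrist_force: [0.2, 0.3, 0.1]
gripper_width: 0.0004
```

>>> apply_moves(moves=[[[0,0,0],0,0],[[0,0,0],0,0]])

```text
t: 22.02
tcp_pos: [0.5253, 0.2783, 0.2043]
ee_rot: [[-0.01, 1.0, -0.007], [1.0, 0.01, -0.029], [-0.029, -0.008, -1.0]]
wrist_force: [0.3, 0.0, -0.4]
gripper_width: 0.0006
```

Run:
```python
import st
from h import *
w=cam('wrist');np.save('w10.npy',w,allow_pickle=True);save(w,'w10',s=1.2)
c=np.load('side0.npy',allow_pickle=True).item();t=np.load('top2.npy',allow_pickle=True).item()
for n,c in(('side',c),('wrist',w),('top',t)):
    P=cloud(c);g=cv2.cvtColor(c['color'],cv2.COLOR_RGB2GRAY)
    near=np.hypot(P[...,0]-.60,P[...,1]-.28)<.06
    k=near&(P[...,2]>.08)&(P[...,2]<.11)&(g<80)
    if k.any(): v,u=np.nonzero(k); print(n,k.sum(),P[k].mean(0),P[k].min(0),P[k].max(0),plane(c,[[(u.min()+u.max())/2,(v.min()+v.max())/2]],.092))
```

```text
22.0167 [0.5253 0.2783 0.2043] [-0.00747414 -0.02898014 -0.99955204] 90.59788629985464 [-28.1  23.2  -4.1  97.9   3.2  60.2  57.1] 0.000592686450421054 [ 0.26973433  0.02596376 -0.41876142] [ 0.05579351 -0.02753392  0.02877168]
side 48 [0.59010834 0.2734875  0.10281272] [0.58051203 0.26388822 0.08322201] [0.60248905 0.28629858 0.10991438] [[0.59636368 0.28662373 0.092     ]]
top 44 [0.58894188 0.27692021 0.10435855] [0.57783236 0.26710005 0.09289818] [0.60077377 0.28827677 0.10980322] [[0.59043655 0.27999813 0.092     ]]
```

View pics/w10.png

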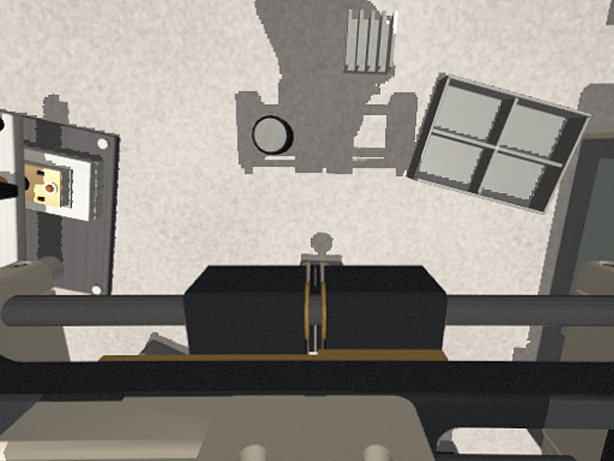

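Only the knob's shadow shows, at (321,243); the gripper hides the knob itself. By the other cameras the knob is at about (0.590, 0.276) and the fingers are on its -x side. I'll lower, then push +x.

>>> apply_moves(moves=[[[-2,-1,-30],0,0],[[-2,-1,-60],0,0],[[-2,-1,-90],0,0],[[-2,-1,-110],0,0],[[-2,-1,-119],0,0],[[-2,-1,-119],0,0],[[-2,-1,-119],0,0]])

```text
t: 22.65
tcp_pos: [0.5237, 0.2775, 0.0858]
ee_rot: [[-0.009, 1.0, -0.007], [1.0, 0.008, -0.029], [-0.029, -0.007, -1.0]]
wrist_force: [0.3, 1.0, 0.7]
gripper_width: 0.0004
```

>>> apply_moves(moves=[[[15,0,0],0,0],[[30,0,0],0,0],[[42,0,0],0,0],[[54,0,0],0,0],[[66,0,0],0,0],[[78,0,0],0,0],[[88,0,0],0,0],[[96,0,0],0,0]])

```text
t: 23.32
tcp_pos: [0.6216, 0.2782, 0.0881]
ee_rot: [[-0.008, 1.0, -0.004], [1.0, 0.007, -0.027], [-0.027, -0.004, -1.0]]
wrist_force: [-0.5, 0.8, -0.3]
gripper_width: 0.0005
```

```bash
python3 st.py
```

```text
23.3167 [0.6216 0.2782 0.0881] [-0.00420642 -0.0274559  -0.99961417] 90.43494622620938 [-25.   38.6  -3.   89.4   4.   53.   60.6] 0.00048369922767568964 [-0.50528052  0.79843053 -0.29071932] [ 0.07235206  0.17781072 -0.01066401]
```

Little force so far; I'll push further in small steps until the stop.

>>> apply_moves(moves=[[[6,0,-2],0,0],[[12,0,-2],0,0],[[16,0,-2],0,0],[[16,0,-2],0,0]])

```text
t: 23.65
tcp_pos: [0.6355, 0.2788, 0.0865]
ee_rot: [[-0.008, 1.0, -0.009], [1.0, 0.008, -0.028], [-0.028, -0.009, -1.0]]
wrist_force: [-6.3, -1.0, 5.1]
gripper_width: 0.0008
```

Run:
```python
import st
from h import *
for n in('top','side'):
    c=cam(n);P=cloud(c);g=cv2.cvtColor(c['color'],cv2.COLOR_RGB2GRAY);np.save(n+'3.npy',c,allow_pickle=True)
    k=(np.hypot(P[...,0]-.67,P[...,1]-.28)<.035)&(P[...,2]>.08)&(P[...,2]<.115)
    if k.any(): print(n,k.sum(),P[k].mean(0),P[k].min(0),P[k].max(0))
```

```text
23.65 [0.6355 0.2788 0.0865] [-0.00874475 -0.02779814 -0.99957531] 90.46413921639939 [-24.5  40.   -3.   87.    3.9  54.2  61.3] 0.0007514262828702595 [-6.30076089 -0.97319934  5.06922299] [-0.20189129  1.45459789 -0.04766948]
side 4 [0.65221899 0.27214307 0.0855885 ] [0.64269425 0.26786657 0.08109583] [0.66406804 0.27619746 0.08746997]
```

>>> apply_moves(moves=[[[3,0,0],0,0],[[4,0,0],0,0],[[4,0,0],0,0],[[4,0,0],0,0]])

```text
t: 24.08
tcp_pos: [0.6357, 0.2788, 0.0865]
ee_rot: [[-0.009, 1.0, -0.015], [1.0, 0.009, -0.029], [-0.029, -0.015, -0.999]]
wrist_force: [-9.9, -1.4, 6.4]
gripper_width: 0.0005
```

>>> apply_moves(moves=[[[-20,0,0],0,0],[[-50,0,0],0,0],[[-80,0,20],0,0],[[-110,0,60],0,0],[[-140,-20,100],0,0],[[-160,-50,140],0,0],[[-170,-80,170],0,0],[[-170,-80,170],0,0]])

```text
t: 24.75
tcp_pos: [0.4652, 0.198, 0.2595]
ee_rot: [[-0.01, 1.0, -0.012], [1.0, 0.01, -0.029], [-0.028, -0.013, -1.0]]
wrist_force: [0.4, -1.0, 1.2]
gripper_width: 0.0003
```

Run:
```python
import st
from h import *
t=cam('top');c=cam('side');np.save('top4.npy',t,allow_pickle=True)
for n,c in(('top',t),('side',c)):
    P=cloud(c);g=cv2.cvtColor(c['color'],cv2.COLOR_RGB2GRAY);np.save(n+'4.npy',c,allow_pickle=True)
    k=(np.hypot(P[...,0]-.63,P[...,1]-.28)<.07)&(P[...,2]>.08)&(P[...,2]<.115)
    if k.any(): print(n,k.sum(),P[k].mean(0),P[k].min(0),P[k].max(0))
a=cv2.resize(t['color'][90:290,90:390,::-1],(400,267)); b=cv2.resize(c['color'][100:280,130:400,::-1],(400,267))
cv2.imwrite('pics/e.png',cv2.hconcat([a,b]))
```

```text
24.75 [0.4652 0.198  0.2595] [-0.01225288 -0.02858865 -0.99951616] 90.5687865985358 [-23.9  11.1  -3.5 106.7   2.   63.6  62.4] 0.0003493915546497891 [ 0.37684593 -1.00288832  1.20803199] [ 0.01672165 -0.00581385  0.02214211]
top 51 [0.65632981 0.27648207 0.09943643] [0.64527601 0.26523869 0.0825802 ] [0.66760503 0.28811765 0.10664086]
side 57 [0.65685443 0.27319059 0.0980809 ] [0.64699314 0.26252454 0.08208263] [0.66958864 0.28377257 0.10918149]
```

View pics/e.png

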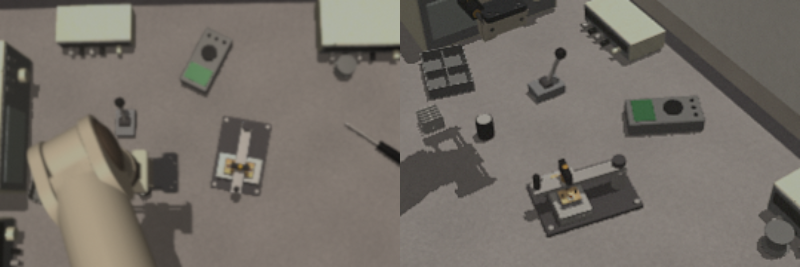

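```bash
python3 -c "
from h import *
print(robot.finish_job())"
```

```text
the job is handed in; nothing more can be done
None
```

All five steps are done in the required order, and the job was handed in at about 25 s of robot time, with the robot clear of everything. No verdict came back.

- **Module:** the first lowering touched down about 4 mm off centre in x, so I lifted it and set it down again. After release, the wrist camera showed it about 1 mm off centre in x and 0.5 mm in y, square within 0.3°. I didn't measure it again after the arm, screw and switch work; it only looked in place in the later pictures.
- **Clamp arm:** it swung home until it met its stop at 12 N. Later looks at the pin agreed with home to within a few mm.
- **Thumbscrew:** I turned it clockwise to a clear stop, where the torque rose to 0.66 N m and the jaws began to slip. I then backed it off and let go. The camera shows the bar turned 90.1° (1.57 rad) between those two positions.
- **Load switch:** I pushed the lever to its stop, where it held at 10 N. The knob is now about 38 mm past the base centre on the far side, as expected for fully over.

**Disagreement:** before the push, the knob measured only about 28 mm from the base centre, where 38 mm was expected for fully off. I did not resolve this.

The bystanders look undisturbed in the last pictures, but I did not measure them.

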